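# Unbolt the glass-store gate and hold it ajar

## Robot

A 6-joint arm with a two-finger parallel gripper is mounted at the origin on the work surface. World frame = base frame: x ahead of the robot, y to its left, z up, the work surface at z = 0. Lengths are in m, angles in rad, forces in N, time in s.
With the tool pointing down it reaches from about 0.35 to 0.975 m from the base axis. Payload 4.9 kg.
Tool frame: the origin (TCP) lies at the very end of the fingers, on their centre line; the grasp point (between the pads) lies 19 mm behind it; z points along the fingers, x is the direction in which the jaws open and shut, and the axes are right-handed (so a half turn about z gives the same grasp; the last joint's range is limited). The gripper opens to 85 mm and grips with 20 to 120 N. Pads are 22 mm wide; open, the fingers measure 114 mm over their backs; the gripper's body (76 mm by 85 mm) begins 54 mm behind the grasp point. The pads swing forward as they close: fully open they stand 13 mm farther back than shut.
Start: joints at [1.002, 0.053, 1.613, -0, 1.476, -0.119], TCP at [0.272, 0.563, 0.231] pointing down, gripper open.
Joint ranges: [-3.01, 3.01], [-1.01, 2.22], [0.06, 2.58], [-1.02, 4.17], [0.09, 2.62], [-3.14, 3.14]. Speed limits (rad/s): [2.57, 2.57, 3.14, 3.14, 3.14, 3.14].

## Interface

Orientations are given as a unit quaternion [w, x, y, z].
In Python, from plant import * gives the robot as it stands.
- The arm moves only by the shell command python3 -m inch 'ROWS'. ROWS is text: rows parted by semicolons, each of 7 numbers parted by spaces: the shift along the tool's x, y, z in m, then the turn, a rotation vector about the tool's x, y, z in rad, then the closure, from 0 (fully open) to 1 (shut). A call has 1 to 10 rows; each row shifts and turns the commanded pose from where the row before left it, along the tool's axes as they then stand; what a row does not reach is not made up. A row lasts 1/12 s, in which the tool goes at most 41.7 mm and 7.16 degrees, less where a joint would pass 70% of its speed; a pose out of reach is approached as far as the arm can. A call with a gripper value outside its range is refused whole. The fingers move at their own pace and stop on an object; the grip force is fixed at half the most. Time passes only in rows, so rows that do not move let the fingers close. It gives the time, the measured TCP pose, the force and the opening at its end, in the units of the state.
- state(): the state, without advancing time (a new reading comes with each control period).
- grab_frame(name): name is "scene" or "side" or "wrist"; returns the picture (420x560x3 uint8, blue, green, red); there is no depth.
- camera_info(name): a dict with "vertical_fov" (degrees; the focal length in pixels is half the picture's height over the tangent of half this angle, whatever the lens; pixels are square), "cx", "cy" (the principal point, pixels), "origin" and "rotation" of the camera in the world. Camera axes: x right, y down, z forward; pixel columns grow to the right and rows downward; lengths in m; the calibration is good to about 2 mm. A picture is of the moment at which its call begins: read the wrist's pose just before it. camera_info takes no time and is no camera call; for the wrist camera it gives the pose at the moment of the call.
- job_done(): hands the job in, once; it reports no verdict.
The state is a dict: "time": time; "joint_pos": joint angles; "joint_vel": joint speeds; "joint_efforts": joint torques, N m; "tool_pos": TCP position; "tool_rot": TCP orientation; "contact_force": force on the tool from outside, world axes, zero at the start; "ft_torque": the same for the moment, N m; "gripper_width": opening from 0.0 (shut) to 1.0 (fully open).
Only numpy, scipy, OpenCV 4.12 (cv2) and the standard library are available. Lean on these libraries where they do the work, as an engineer would, in place of code of your own. Each camera call takes 0.05 s, during which the arm holds its last target.

## Task

Lower the gate's glass sash fully by its wooden handle so that you can reach the bolt behind it. Then take the sagging bolt by its knob, lift it over the bent keeper while drawing it back, and open the sprung gate towards yourself until its free edge stands about 10 cm out. Finish while still holding the gate ajar like that, with the bolt drawn and the sash down, and leave the glasses and the other things standing where they are.

Things in the scene. Friction and masses are not known exactly. Their poses are not given: they have to be found in the camera images.
- pen: low black steel and glass partition, 720 mm long, fixed to the counter, the gate in its middle. Origin on the counter under the gate's middle; x points to the inner side (where the glasses stand), y along the partition to the hinge side (robot's left), z up; yawed up to 17 deg. Posts, 24 mm thick and 225 mm high, at y +146 mm (hinge) and -156 mm (latch).
- gate: the gate leaf, with the sash and bolt it carries: black frame 20 mm thick, 258 mm wide, stiles up to 200 mm above the counter. Origin on the hinge line at counter level; with the gate shut its axes are parallel to the partition's and its free (latch) edge lies at its y = -260 mm.
- gate_swing (a joint): angle of the gate about its upright hinge line, rad: 0 = shut, growing to 1.2 as the free edge swings towards the robot's side (clockwise from above). A closer spring always pulls it shut: 0.2 N m at 0, 0.4 N m at 0.4 rad. At 0.4 rad the free edge stands about 100 mm out.
- gate_hinge (a point): point on the gate's hinge line, 200 mm above the counter, at the partition's (x 0, y +130 mm).
- sash (a joint): height of the glass drop sash in the gate's stiles, m: 0 = fully down (its rail level with the stiles' tops), up to 0.12. It starts raised 70 to 110 mm, in the way of a gripper at the bolt. It stays where it is put (friction): about 3 N moves it down, 10 N up.
- sash_grip (a point): on the sash's pale wooden handle, an upright block in the gate's mid-plane on the sash's top rail, 65 mm from the hinge line: 14 mm thick across the gate, 50 mm long along it, 40 mm tall above the rail. The point is 16 mm below its top, in its middle; 224 mm above the counter when the sash is fully down.
- bolt_draw (a joint): how far the bolt is drawn back along the gate towards the hinge side, m: 0 = fully out, up to 0.048. Unless lifted, its nose catches on the keeper's lip at about 0.006; from about 0.030 on it is clear of keeper and post and the gate can swing. It stays where left; about 1.5 N moves it. It starts at 0 to 0.003.
- bolt_lift (a joint): how far the bolt is lifted in its tall worn guides, m: 0 = sagging by its own weight (about 2 N), up to 0.020. It must be lifted over 9 mm (12 to 17 mm is comfortable) for its nose to pass over the keeper's lip; let go, it drops again.
- bolt_knob (a point): on the axis of the bolt's upright round steel knob, on the gate's inner side: 33 mm from the gate's mid-plane, 205 mm from the hinge line (undrawn). Knob 20 mm wide, topped by a 26 mm flange whose underside is 18 mm above this point; the point is 236 mm above the counter while sagging. Guides 38 mm to its latch side and 92 mm to its hinge side reach 212 mm high. It cannot turn on the gate.
- bolt_nose (a point): middle of the underside of the steel nose at the bolt's outer end (a block 12 mm long along the gate that hangs below the 12 mm rod), 91 mm from the knob's axis towards the latch; 160 mm above the counter when sagging.
- keeper_lip (a point): middle of the top edge of the brass keeper's bent-up lip, 34 mm inside the partition's mid-plane at its y = -150 mm, 169 mm above the counter. The nose hangs behind it (beyond it, seen from the knob), 9 mm below its top. The keeper is open above; its wall between bolt and post (217 mm high) keeps the gate shut while the bolt reaches behind it.
- tumbler_a: clear glass tumbler, 68 mm wide, 110 mm tall, standing inside, behind the partition; origin under its middle. To be left alone.
- tumbler_b: green glass tumbler, 68 mm wide, 110 mm tall, standing inside, behind the partition; origin under its middle. To be left alone.
- tumbler_c: amber glass tumbler, 68 mm wide, 110 mm tall, standing inside, behind the partition; origin under its middle. To be left alone.
- goblet: stemmed wine glass, 68 mm wide, 165 mm tall, standing inside, behind the partition; origin under its middle. To be left alone.
- carafe: glass carafe with a cork, 72 mm wide, 190 mm tall, standing inside, behind the partition; origin under its middle. To be left alone.
- jar: terracotta jar with a wooden lid, 76 mm wide, 110 mm tall, on the robot's side of the partition, to the right; origin under its middle. To be left alone.
- bowl: white bowl, 120 mm wide, 55 mm tall, on the robot's side of the partition, to the left; origin under its middle. To be left alone.

How it is judged:
By the outcome, as a careful person would: the job done as asked, in the order asked, and still so for the second after the job is handed in, while the arm keeps its last pose, push and grip.
It also fails if it takes over 48 s, if anything falls off the work surface, if the arm or the gripper's body presses on something with over 40 N, if the wrist force passes 120 N, or if a joint passes its speed limit or range.

## Working session

There is one attempt and no reset: what is moved stays moved. The work goes in short steps, Python scripts to look and compute and a shell command to move; the robot and the scene stay as the last step left them, time stands still between calls to the robot, and variables do not carry over. Pictures are saved under pics/ and viewed, and the job is handed in when it is done.

```bash
ls; mkdir -p pics
python3 - <<'E'
from plant import *
import cv2
s=state();print(s['time'],s['tool_pos'],s['tool_rot'])
for n in("scene","side","wrist"):
    c=camera_info(n);print(n,c)
    cv2.imwrite(f"pics/{n}0.png",grab_frame(n))
E
```

```text
pics
0.0 [0.27139218 0.56230094 0.2300587 ] [ 4.39938676e-04  8.46991657e-01  5.31605170e-01 -9.39328575e-04]
scene {'vertical_fov': 52.40485373272161, 'cx': 275.57857219907476, 'cy': 212.58347756331415, 'origin': array([ 1.310854  , -0.02577023,  1.03486879]), 'rotation': array([-0.24809562,  0.68124955,  0.64739432, -0.23500685])}
side {'vertical_fov': 49.28344560905779, 'cx': 282.37427268488136, 'cy': 213.73820971123487, 'origin': array([ 0.08753953, -0.77672205,  0.69334138]), 'rotation': array([-0.48716187,  0.82431276, -0.25446352,  0.13575754])}
wrist {'vertical_fov': 63.85587101570461, 'cx': 279.34672134381304, 'cy': 211.50187469802307, 'origin': array([0.20201557, 0.59632768, 0.37346836]), 'rotation': array([0.12907588, 0.83751914, 0.52477748, 0.0806827 ])}
```

View pics/scene0.png

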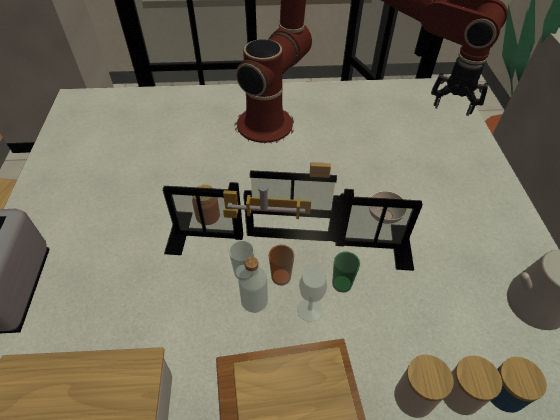

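View pics/side0.png

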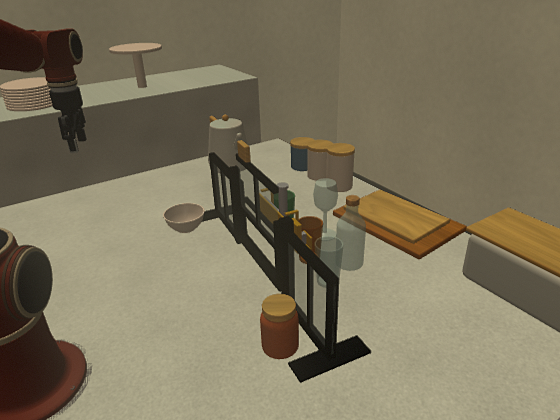

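View pics/wrist0.png

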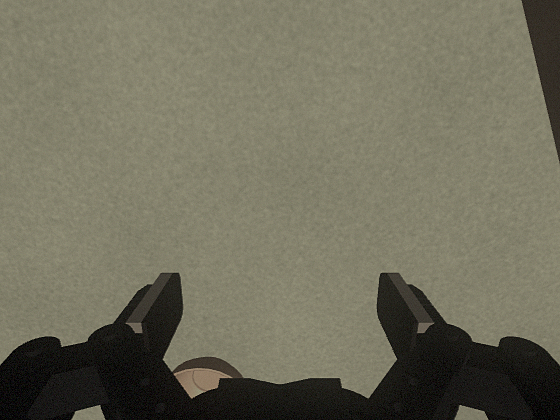

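The scene view shows the handle at about (320,169) and the knob at about (264,197). In the side view the handle is at about (243,150) and the knob at about (283,195). I'll zoom in.

```bash
cat > h.py <<'E'
import numpy as np, cv2
from scipy.spatial.transform import Rotation as R
from plant import *
def Rm(q): return R.from_quat([q[1],q[2],q[3],q[0]]).as_matrix()
def ray(ci,u,v):
    f=210/np.tan(np.radians(ci['vertical_fov'])/2)
    d=Rm(ci['rotation'])@np.array([(u-ci['cx'])/f,(v-ci['cy'])/f,1]); return np.array(ci['origin']),d/np.linalg.norm(d)
def proj(ci,P):
    f=210/np.tan(np.radians(ci['vertical_fov'])/2)
    p=Rm(ci['rotation']).T@(np.array(P)-ci['origin']); return p[:2]/p[2]*f+[ci['cx'],ci['cy']]
def onz(ci,u,v,z):
    o,d=ray(ci,u,v); return o+d*(z-o[2])/d[2]
def tri(a,pa,b,pb):
    A=np.zeros((3,3));B=np.zeros(3);L=[]
    for c,p in((a,pa),(b,pb)):
        o,d=ray(c,*p);M=np.eye(3)-np.outer(d,d);A+=M;B+=M@o;L.append((o,d))
    X=np.linalg.solve(A,B);return X,[np.linalg.norm((np.eye(3)-np.outer(d,d))@(X-o)) for o,d in L]
def crop(src,dst,x0,y0,x1,y1,k):
    cv2.imwrite(dst,cv2.resize(cv2.imread(src)[y0:y1,x0:x1],None,fx=k,fy=k,interpolation=cv2.INTER_CUBIC))
E
python3 -c "
from h import *
crop('pics/scene0.png','pics/sc1.png',160,145,430,275,2.9)
crop('pics/side0.png','pics/si1.png',190,130,390,390,2.3)"
```

```text
(no output)
```

View pics/sc1.png

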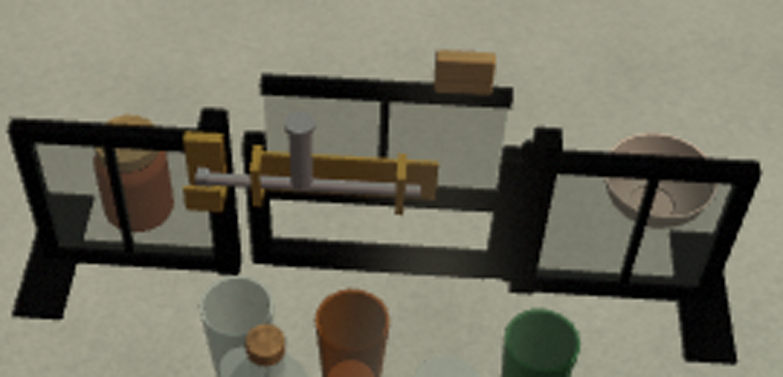

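View pics/si1.png

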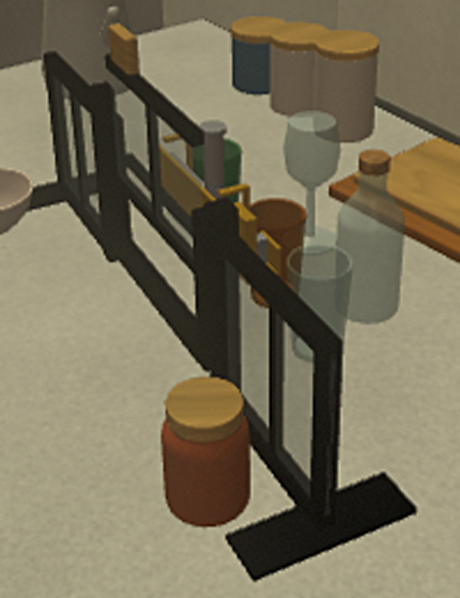

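Run:
```python
from h import *
sc,si=camera_info('scene'),camera_info('side')
for n,a,b in (('knobtop',(263.4,188.4),(283.5,185.2)),('latchpost',(234.1,184),(283.5,218.3)),('hingepost',(348.6,190.9),(234.8,168.3)),('handletop',(320.7,164),(244,143))):
    X,e=tri(sc,a,si,b);print(n,X.round(4),np.round(e,4))
L=onz(sc,234.1,184,.225);H=onz(sc,348.6,190.9,.225);print(L,H,np.linalg.norm(H-L))
L=onz(si,283.5,218.3,.225);H=onz(si,234.8,168.3,.225);print(L,H,np.linalg.norm(H-L))
# feet end corners of pen etc
```

```text
knobtop [ 0.5805 -0.0177  0.2581] [0.0002 0.0002]
latchpost [ 0.5301 -0.0931  0.2261] [0.0008 0.0008]
hingepost [0.5724 0.2005 0.2255] [0.0022 0.0022]
handletop [0.5639 0.1224 0.3181] [0.0006 0.0006]
[ 0.52989779 -0.09375666  0.225     ] [0.56951832 0.20230433 0.225     ] 0.29870034541452123
[ 0.53110324 -0.09031655  0.225     ] [0.57254878 0.19733404 0.225     ] 0.29062104297677877
```

```bash
python3 -m inch '0 0 -.017 0 0 .12 0;0 0 -.017 0 0 .12 0;0 0 -.017 0 0 .12 0;0 0 -.017 0 0 .12 0;0 0 -.017 0 0 .12 0;0 0 -.017 0 0 .12 0;0 0 -.017 0 0 .12 0;0 0 -.017 0 0 .12 0;0 0 -.017 0 0 .12 0;0 0 -.017 0 0 .12 0'
cat >> h.py <<'E'
def totool(T,yaw=None):
    s=state();M=Rm(s['tool_rot']);d=M.T@(np.array(T)-s['tool_pos'])
    print('t',round(s['time'],2),'pos',np.round(s['tool_pos'],4),'xang',np.degrees(np.arctan2(M[1,0],M[0,0])).round(2),'zax',M[:,2].round(3),'F',np.round(s['contact_force'],1),'w',s['gripper_width'],'shift',d.round(4),'q6',round(s['joint_pos'][5],2))
    return d
E
python3 -c "
from h import *
totool([.5,.1224,.42])"
```

```text
time: 0.98
tool_pos: [0.2716, 0.5627, 0.4016]
tool_rot: [0.0, 0.999, -0.042, -0.0]
contact_force: [-0.5, -0.1, 0.2]
gripper_width: 1.003
t 0.98 pos [0.2716 0.5627 0.4016] xang -4.86 zax [-0.    -0.001 -1.   ] F [-0.5 -0.1  0.2] w 1.0026001013294583 shift [ 0.2649  0.4193 -0.0182] q6 1.09
```

```bash
python3 -m inch '.026 .04 0 0 0 .006 0;.026 .04 0 0 0 .006 0;.026 .04 0 0 0 .006 0;.026 .04 0 0 0 .006 0;.026 .04 0 0 0 .006 0;.026 .04 0 0 0 .006 0;.026 .04 0 0 0 .006 0;.026 .04 0 0 0 .006 0;.026 .04 0 0 0 .006 0;.026 .04 0 0 0 .006 0'
python3 -c "
from h import *
totool([.562,.1224,.42])
import cv2
print(camera_info('wrist')); cv2.imwrite('pics/w1.png',grab_frame('wrist'))"
```

```text
time: 1.82
tool_pos: [0.4608, 0.1895, 0.4011]
tool_rot: [-0.0, 0.998, -0.07, 0.0]
contact_force: [1.0, 0.6, -0.2]
gripper_width: 1.0
t 1.82 pos [0.4608 0.1895 0.4011] xang -7.97 zax [ 0.  0. -1.] F [ 1.   0.6 -0.2] w 1.0000816779579456 shift [ 0.1095  0.0524 -0.0189] q6 0.38
{'vertical_fov': 63.85587101570461, 'cx': 279.34672134381304, 'cy': 211.50187469802307, 'origin': array([0.47140855, 0.26610206, 0.54436622]), 'rotation': array([ 0.15134625,  0.98597816, -0.06948859, -0.01061646])}
```

View pics/w1.png

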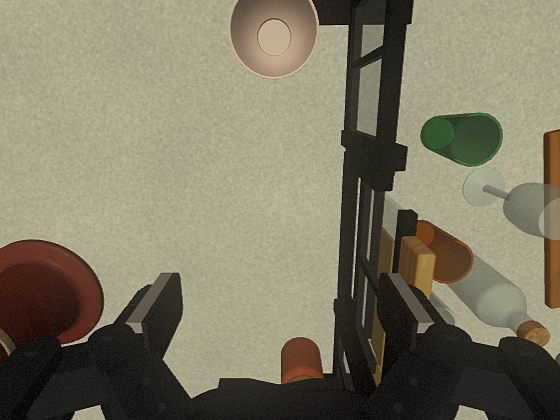

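The wrist view looks down the partition: bowl at (274,37), hinge post at about (375,150) and handle top at about (415,250). Next I'll move above the handle.

```bash
python3 -m inch '.026 .01 0 0 0 0 0;.026 .01 0 0 0 0 0;.026 .01 0 0 0 0 0;.026 .01 0 0 0 0 0;0 0 0 0 0 0 0;0 0 0 0 0 0 0'
python3 -c "
from h import *
totool([.562,.1224,.283])
import cv2
cv2.imwrite('pics/w2.png',grab_frame('wrist'))"
```

```text
time: 2.37
tool_pos: [0.5584, 0.137, 0.4]
tool_rot: [0.0, 0.998, -0.07, -0.001]
contact_force: [-0.6, -0.0, -0.1]
gripper_width: 1.005
t 2.37 pos [0.5584 0.137  0.4   ] xang -8.05 zax [-0.003 -0.    -1.   ] F [-0.6 -0.  -0.1] w 1.005385284717409 shift [0.0059 0.0139 0.117 ] q6 0.25
```

View pics/w2.png

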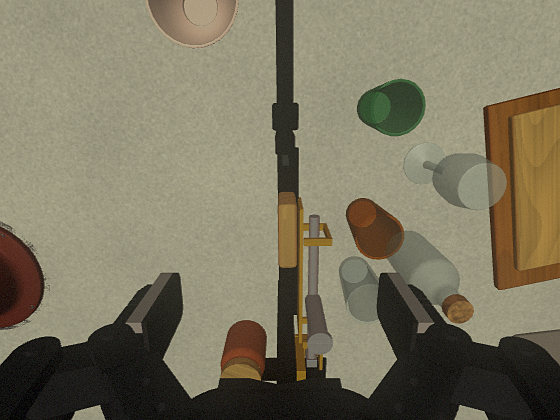

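Run:
```python
from h import *
c=camera_info('wrist')
for n,u,v,z in(('handle',287.5,230,.318),('hpost',286,116,.225),('knob',319.5,343,.258),('railtopfar',285,0,.225)):
    print(n,onz(c,u,v,z).round(4))
g=cv2.imread('pics/w2.png').astype(int)
for r in (205,230,255):
    print(r,[tuple(g[r,x]) for x in range(272,306,2)])
```

```text
handle [0.5621 0.1293 0.318 ]
hpost [0.5729 0.2043 0.225 ]
knob [ 0.5762 -0.0189  0.258 ]
railtopfar [0.5845 0.2961 0.225 ]
205 [(np.int64(130), np.int64(154), np.int64(160)), (np.int64(127), np.int64(151), np.int64(154)), (np.int64(129), np.int64(153), np.int64(155)), (np.int64(33), np.int64(57), np.int64(87)), (np.int64(62), np.int64(110), np.int64(144)), (np.int64(68), np.int64(117), np.int64(147)), (np.int64(67), np.int64(120), np.int64(150)), (np.int64(68), np.int64(124), np.int64(156)), (np.int64(62), np.int64(118), np.int64(150)), (np.int64(67), np.int64(123), np.int64(150)), (np.int64(67), np.int64(123), np.int64(152)), (np.int64(65), np.int64(111), np.int64(146)), (np.int64(45), np.int64(71), np.int64(94)), (np.int64(37), np.int64(66), np.int64(84)), (np.int64(35), np.int64(78), np.int64(109)), (np.int64(75), np.int64(111), np.int64(129)), (np.int64(135), np.int64(156), np.int64(160))]
230 [(np.int64(129), np.int64(155), np.int64(161)), (np.int64(123), np.int64(146), np.int64(151)), (np.int64(132), np.int64(158), np.int64(158)), (np.int64(30), np.int64(68), np.int64(98)), (n
[... 680 characters left out ...]
nt64(157)), (np.int64(127), np.int64(154), np.int64(156)), (np.int64(79), np.int64(104), np.int64(122)), (np.int64(63), np.int64(110), np.int64(149)), (np.int64(66), np.int64(114), np.int64(143)), (np.int64(62), np.int64(114), np.int64(138)), (np.int64(59), np.int64(110), np.int64(141)), (np.int64(60), np.int64(111), np.int64(142)), (np.int64(67), np.int64(112), np.int64(143)), (np.int64(62), np.int64(117), np.int64(143)), (np.int64(57), np.int64(109), np.int64(144)), (np.int64(52), np.int64(86), np.int64(120)), (np.int64(35), np.int64(61), np.int64(81)), (np.int64(39), np.int64(115), np.int64(148)), (np.int64(48), np.int64(112), np.int64(145)), (np.int64(139), np.int64(161), np.int64(166))]
```

```bash
python3 -m inch '.005 .011 .02 0 0 0 0;0 0 .03 0 0 0 0;0 0 .03 0 0 0 0;0 0 .02 0 0 0 0;0 0 .014 0 0 0 0;0 0 0 0 0 0 0.5;0 0 0 0 0 0 0.7;0 0 0 0 0 0 .75;0 0 0 0 0 0 .75'
python3 -c "
from h import *
totool([.562,.125,.285])
import cv2
cv2.imwrite('pics/w3.png',grab_frame('wrist'));cv2.imwrite('pics/s3.png',grab_frame('scene'));crop('pics/s3.png','pics/s3c.png',200,100,400,250,3)"
```

```text
time: 3.17
tool_pos: [0.5623, 0.1262, 0.2899]
tool_rot: [-0.0, 0.998, -0.069, 0.002]
contact_force: [-0.8, -0.9, 0.2]
gripper_width: 0.455
t 3.17 pos [0.5623 0.1262 0.2899] xang -7.94 zax [ 0.004  0.    -1.   ] F [-0.8 -0.9  0.2] w 0.45489875466774915 shift [-0.0001  0.0012  0.0049] q6 0.23
```

View pics/w3.png

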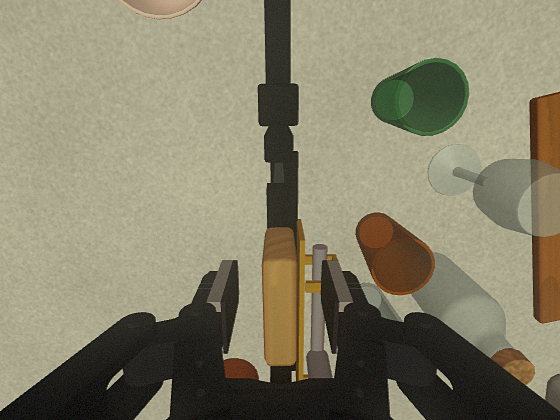

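View pics/s3c.png

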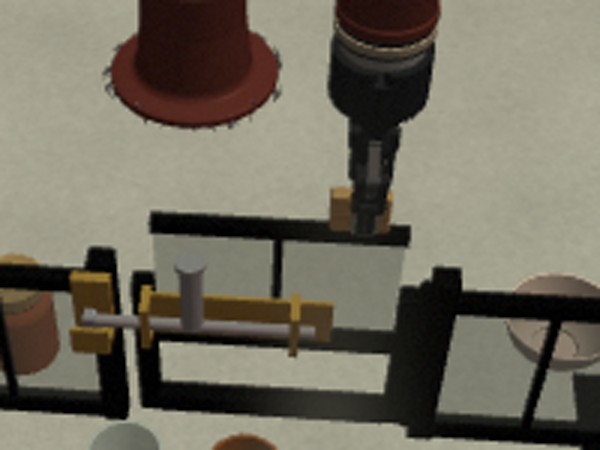

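The jaws straddle the handle: its top spans columns 263–297, centred between the pads at about 238 and 322. I'll shift slightly towards -y and close.

```bash
python3 -m inch '0 .004 .003 0 0 0 .75;0 0 0 0 0 0 1;0 0 0 0 0 0 1;0 0 0 0 0 0 1;0 0 0 0 0 0 1;0 0 0 0 0 0 1;0 0 0 0 0 0 1'
python3 -c "
from h import *
totool([.562,.122,.205])"
```

```text
time: 3.85
tool_pos: [0.5612, 0.1213, 0.2846]
tool_rot: [0.001, 0.998, -0.07, 0.001]
contact_force: [1.5, -4.4, 1.3]
gripper_width: 0.154
t 3.85 pos [0.5612 0.1213 0.2846] xang -8.0 zax [ 0.001 -0.001 -1.   ] F [ 1.5 -4.4  1.3] w 0.15440828500127404 shift [ 0.0006 -0.0009  0.0796] q6 0.22
```

Gripped: opening 0.154 × 85 = 13 mm, against a 14 mm handle. Now pushing it down by about 78 mm.

```bash
python3 -m inch '0 0 .008 0 0 0 1;0 0 .009 0 0 0 1;0 0 .009 0 0 0 1;0 0 .009 0 0 0 1;0 0 .009 0 0 0 1;0 0 .009 0 0 0 1;0 0 .008 0 0 0 1;0 0 .005 0 0 0 1;0 0 0 0 0 0 1;0 0 0 0 0 0 1'
python3 -c "
from h import *
totool([.562,.122,.205])"
```

```text
time: 4.68
tool_pos: [0.561, 0.1213, 0.2171]
tool_rot: [0.001, 0.998, -0.07, 0.0]
contact_force: [3.8, -4.1, -2.1]
gripper_width: 0.158
t 4.68 pos [0.561  0.1213 0.2171] xang -8.01 zax [ 0.    -0.001 -1.   ] F [ 3.8 -4.1 -2.1] w 0.15794470295047836 shift [ 0.0009 -0.0008  0.0121] q6 0.22
```

```bash
python3 -m inch '0 0 .004 0 0 0 1;0 0 .003 0 0 0 1;0 0 .003 0 0 0 1;0 0 .002 0 0 0 1;0 0 0 0 0 0 1;0 0 0 0 0 0 1'
python3 -c "
from h import *
totool([.562,.122,.205])"
python3 -m inch '0 0 .001 0 0 0 1;0 0 .001 0 0 0 1;0 0 .001 0 0 0 1;0 0 0 0 0 0 1'
python3 -c "
from h import *
totool([.562,.122,.205])"
```

```text
time: 5.18
tool_pos: [0.5613, 0.1213, 0.2074]
tool_rot: [0.001, 0.998, -0.069, 0.001]
contact_force: [0.6, -5.2, 4.5]
gripper_width: 0.156
t 5.18 pos [0.5613 0.1213 0.2074] xang -7.97 zax [ 0.001 -0.001 -1.   ] F [ 0.6 -5.2  4.5] w 0.15607239664262762 shift [ 0.0005 -0.0008  0.0024] q6 0.22
time: 5.52
tool_pos: [0.5617, 0.1212, 0.2074]
tool_rot: [0.001, 0.998, -0.069, 0.001]
contact_force: [-4.0, -6.9, 14.5]
gripper_width: 0.157
t 5.52 pos [0.5617 0.1212 0.2074] xang -7.92 zax [ 0.003 -0.002 -1.   ] F [-4.  -6.9 14.5] w 0.1569485626390824 shift [ 0.0002 -0.0008  0.0024] q6 0.22
```

The sash has bottomed out: the height is unchanged while the force rises to 14 N. I'll ease off, release and rise.

```bash
python3 -m inch '0 0 -.002 0 0 0 1;0 0 0 0 0 0 .85;0 0 0 0 0 0 .7;0 0 0 0 0 0 .4;0 0 0 0 0 0 .1;0 0 0 0 0 0 0;0 0 -.03 0 0 0 0;0 0 -.03 0 0 0 0;0 0 -.03 0 0 0 0'
python3 -c "
from h import *
totool([.575,-.02,.217])
import cv2
cv2.imwrite('pics/w4.png',grab_frame('wrist'));cv2.imwrite('pics/s4.png',grab_frame('scene'));crop('pics/s4.png','pics/s4c.png',200,100,400,250,3)"
```

```text
time: 6.27
tool_pos: [0.56, 0.1222, 0.2949]
tool_rot: [-0.0, 0.998, -0.069, -0.002]
contact_force: [0.4, 0.2, -0.2]
gripper_width: 1.002
t 6.27 pos [0.56   0.1222 0.2949] xang -7.94 zax [-0.003  0.    -1.   ] F [ 0.4  0.2 -0.2] w 1.0017106202181694 shift [0.0347 0.1388 0.0778] q6 0.22
```

View pics/s4c.png

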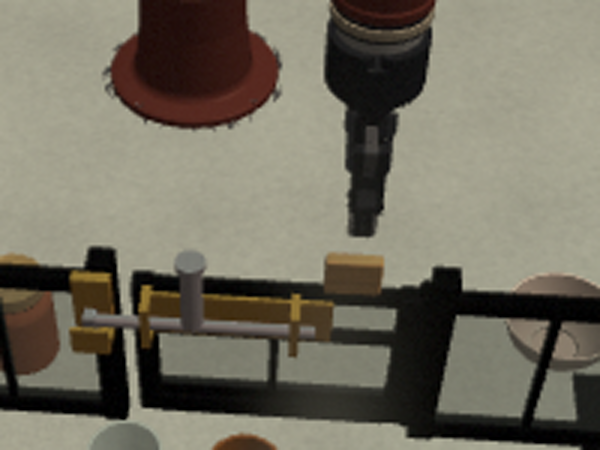

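View pics/w4.png

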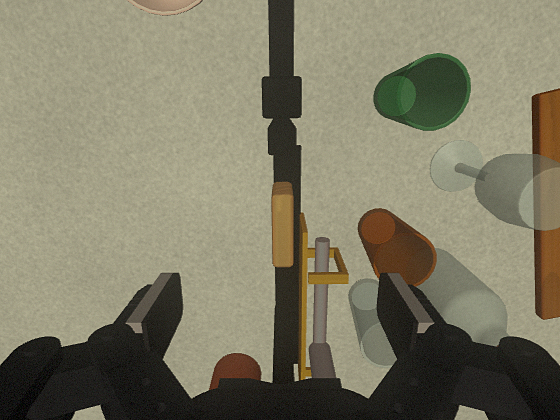

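The sash is down, with its rail level with the stile tops. Next I'll move over the knob, staying high.

```bash
python3 -m inch '.007 .025 -.01 0 0 0 0;.007 .028 -.01 0 0 0 0;.007 .028 0 0 0 0 0;.007 .028 0 0 0 0 0;.007 .028 0 0 0 0 0;0 0 0 0 0 0 0;0 0 0 0 0 0 0'
python3 -c "
from h import *
totool([.575,-.02,.217])
import cv2
cv2.imwrite('pics/w5.png',grab_frame('wrist'));cv2.imwrite('pics/s5.png',grab_frame('scene'));crop('pics/s5.png','pics/s5c.png',200,100,400,250,3)
cv2.imwrite('pics/d5.png',grab_frame('side'));crop('pics/d5.png','pics/d5c.png',190,110,390,260,3)"
```

```text
time: 6.95
tool_pos: [0.5763, -0.0195, 0.3141]
tool_rot: [-0.0, 0.998, -0.071, -0.001]
contact_force: [-0.1, 0.1, -0.7]
gripper_width: 1.003
t 6.95 pos [ 0.5763 -0.0195  0.3141] xang -8.1 zax [-0.002  0.001 -1.   ] F [-0.1  0.1 -0.7] w 1.0031483526508436 shift [-0.001   0.0007  0.0971] q6 -0.02
```

View pics/w5.png

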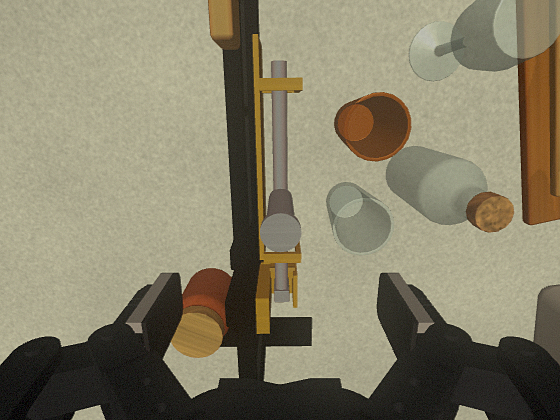

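View pics/s5c.png

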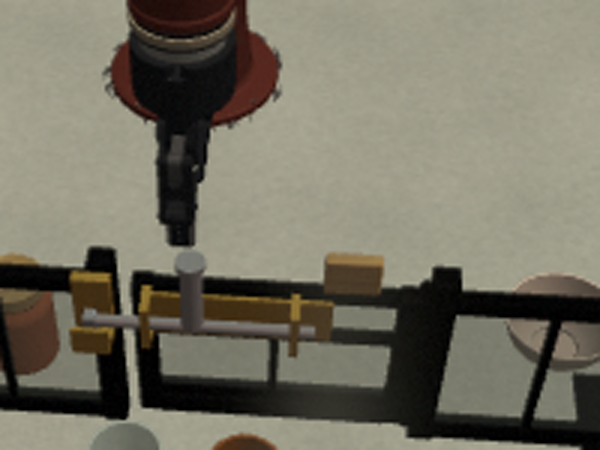

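View pics/d5c.png

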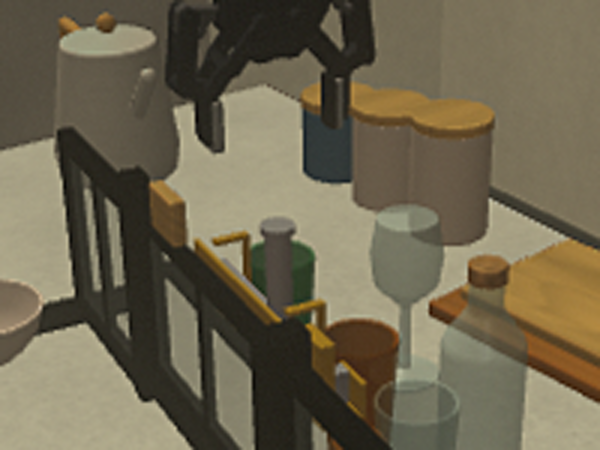

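Run:
```python
from h import *
c=camera_info('wrist')
k=onz(c,281,232,.258);print(k)
totool([k[0],k[1],.217])
print(onz(c,279,65,.166),onz(c,281,298,.172))
```

```text
[ 0.57721483 -0.01698293  0.258     ]
t 7.1 pos [ 0.5764 -0.0177  0.3148] xang -7.91 zax [-0.001  0.001 -1.   ] F [ 0.5 -0.5 -0.3] w 0.9991473969195193 shift [ 0.0008 -0.0008  0.0978] q6 -0.02
[0.59077553 0.08963998 0.166     ] [ 0.56362783 -0.11715443  0.172     ]
```

```bash
python3 -m inch '0 0 .02 0 0 0 0;0 0 .025 0 0 0 0;0 0 .025 0 0 0 0;0 0 .02 0 0 0 0;0 0 .008 0 0 0 0.2;0 0 0 0 0 0 .5;0 0 0 0 0 0 .65;0 0 0 0 0 0 .65;0 0 0 0 0 0 .65'
python3 -c "
from h import *
totool([.577,-.017,.217])
import cv2
cv2.imwrite('pics/w6.png',grab_frame('wrist'));
cv2.imwrite('pics/d6.png',grab_frame('side'));crop('pics/d6.png','pics/d6c.png',190,110,390,260,3)"
```

```text
time: 7.85
tool_pos: [0.5776, -0.0186, 0.2196]
tool_rot: [0.0, 0.998, -0.069, 0.002]
contact_force: [0.1, -0.8, -0.2]
gripper_width: 0.353
t 7.85 pos [ 0.5776 -0.0186  0.2196] xang -7.94 zax [ 0.003 -0.001 -1.   ] F [ 0.1 -0.8 -0.2] w 0.3527726650199543 shift [-0.0008 -0.0015  0.0026] q6 -0.02
```

View pics/w6.png

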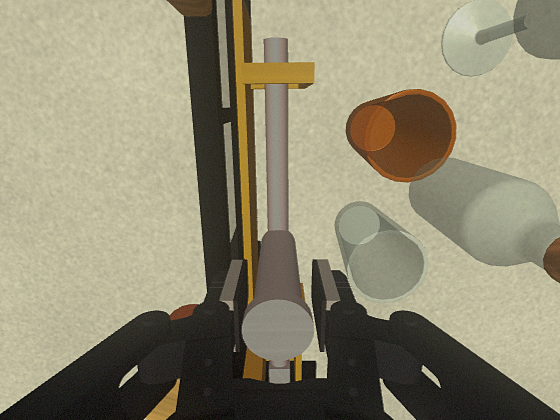

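View pics/d6c.png

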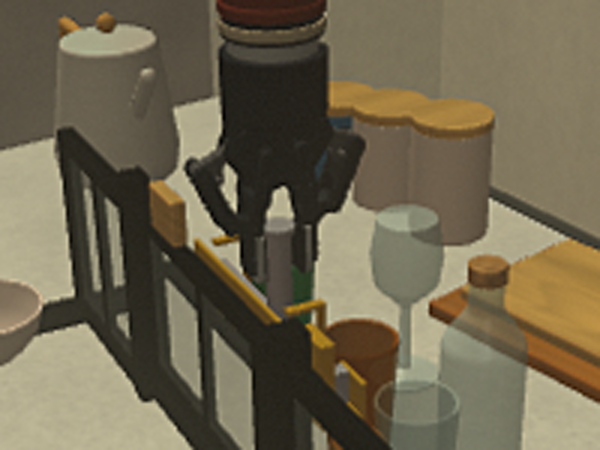

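The knob (flange at (278,330)) is centred between the pads (240 and 320). I'll lower slightly and close.

```bash
python3 -m inch '0 0 .003 0 0 0 .65;0 0 0 0 0 0 .8;0 0 0 0 0 0 1;0 0 0 0 0 0 1;0 0 0 0 0 0 1;0 0 0 0 0 0 1;0 0 0 0 0 0 1'
python3 -c "
from h import *
totool([.577,-.017,.217])"
```

```text
time: 8.53
tool_pos: [0.5767, -0.0187, 0.2145]
tool_rot: [0.0, 0.998, -0.069, 0.0]
contact_force: [1.0, -0.9, 1.3]
gripper_width: 0.239
t 8.53 pos [ 0.5767 -0.0187  0.2145] xang -7.97 zax [ 0.001 -0.    -1.   ] F [ 1.  -0.9  1.3] w 0.2393089091602064 shift [ 0.     -0.0017 -0.0025] q6 -0.02
```

Gripped on the 20 mm shaft. Lifting.

```bash
python3 -m inch '0 0 -.004 0 0 0 1;0 0 -.004 0 0 0 1;0 0 -.004 0 0 0 1;0 0 -.003 0 0 0 1;0 0 0 0 0 0 1;0 0 0 0 0 0 1'
python3 -c "
from h import *
totool([.577,-.017,.217])
import cv2
cv2.imwrite('pics/s7.png',grab_frame('scene'));crop('pics/s7.png','pics/s7c.png',200,130,400,280,3)"
```

```text
time: 9.03
tool_pos: [0.5766, -0.0186, 0.2296]
tool_rot: [0.0, 0.998, -0.069, 0.0]
contact_force: [0.6, 0.4, -1.8]
gripper_width: 0.241
t 9.03 pos [ 0.5766 -0.0186  0.2296] xang -7.96 zax [ 0. -0. -1.] F [ 0.6  0.4 -1.8] w 0.24112624828189655 shift [ 0.0001 -0.0017  0.0126] q6 -0.02
```

View pics/s7c.png

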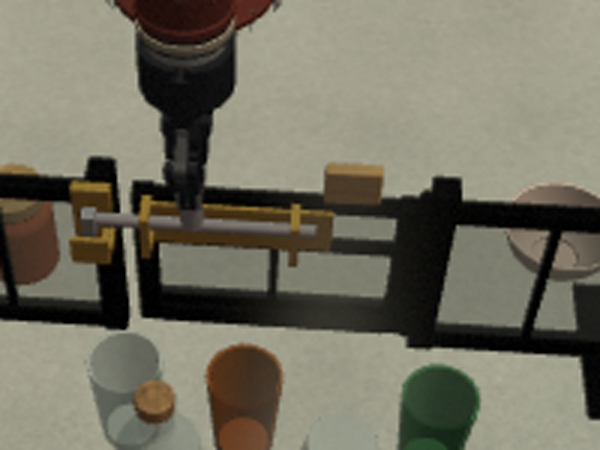

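The bolt is up 15 mm, the nose at crop pixel (90,215) is above the lip, and the wrist carries about 2 N. Drawing along tool −y.

```bash
python3 -m inch '0 -.004 0 0 0 0 1;0 -.005 0 0 0 0 1;0 -.005 0 0 0 0 1;0 -.005 0 0 0 0 1;0 -.005 0 0 0 0 1;0 -.005 0 0 0 0 1;0 -.005 0 0 0 0 1;0 -.005 0 0 0 0 1;0 -.003 0 0 0 0 1;0 0 0 0 0 0 1'
python3 -c "
from h import *
totool([.577,-.017,.217])
import cv2
cv2.imwrite('pics/s8.png',grab_frame('scene'));crop('pics/s8.png','pics/s8c.png',200,130,400,280,3)"
```

```text
time: 9.92
tool_pos: [0.5823, 0.024, 0.2292]
tool_rot: [-0.0, 0.998, -0.069, -0.0]
contact_force: [-0.3, 1.0, -1.5]
gripper_width: 0.24
t 9.92 pos [0.5823 0.024  0.2292] xang -7.91 zax [-0.     0.001 -1.   ] F [-0.3  1.  -1.5] w 0.239951763623902 shift [0.0004 0.0413 0.0122] q6 0.05
```

View pics/s8c.png

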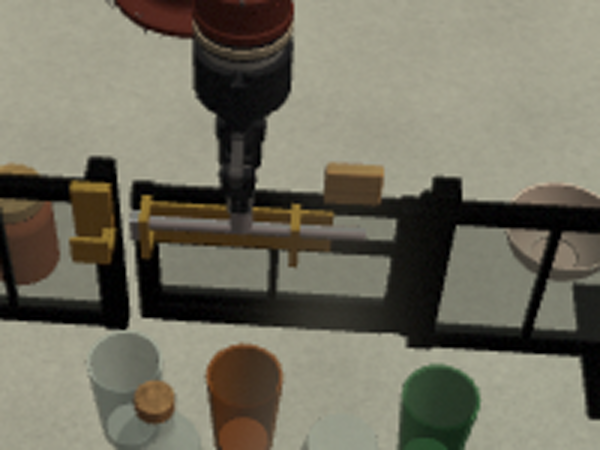

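The nose is clear of the keeper, drawn about 42 mm. Next I'll swing the gate on its arc: 0.04 rad per row, shift (−.0065, .0012).

```bash
python3 -m inch '-.0065 .0012 0 0 0 .04 1;-.0065 .0012 0 0 0 .04 1;-.0065 .0012 0 0 0 .04 1;-.0065 .0012 0 0 0 .04 1;0 0 0 0 0 0 1'
python3 -c "
from h import *
totool([.577,-.017,.217])
import cv2
cv2.imwrite('pics/s9.png',grab_frame('scene'));crop('pics/s9.png','pics/s9c.png',200,130,400,280,3)"
```

```text
time: 10.38
tool_pos: [0.5554, 0.0236, 0.2295]
tool_rot: [-0.0, 0.989, -0.149, 0.0]
contact_force: [3.3, 1.1, -1.5]
gripper_width: 0.236
t 10.38 pos [0.5554 0.0236 0.2295] xang -17.17 zax [ 0.  0. -1.] F [ 3.3  1.1 -1.5] w 0.23558054435839204 shift [0.0326 0.0324 0.0125] q6 0.21
```

View pics/s9c.png

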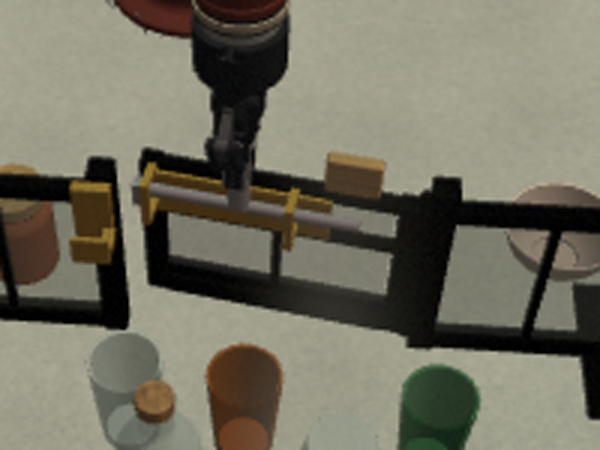

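The gate is swinging cleanly. I'll continue to about 0.4 rad.

```bash
python3 -m inch '-.0065 .0012 0 0 0 .04 1;-.0065 .0012 0 0 0 .04 1;-.0065 .0012 0 0 0 .04 1;-.0065 .0012 0 0 0 .04 1;-.0065 .0012 0 0 0 .04 1;-.0065 .0012 0 0 0 .04 1;0 0 0 0 0 0 1;0 0 0 0 0 0 1'
python3 -c "
from h import *
totool([.577,-.017,.217])
import cv2
cv2.imwrite('pics/w10.png',grab_frame('wrist'))
cv2.imwrite('pics/s10.png',grab_frame('scene'));crop('pics/s10.png','pics/s10c.png',200,130,400,280,3)
cv2.imwrite('pics/d10.png',grab_frame('side'))"
```

```text
time: 11.1
tool_pos: [0.5178, 0.0316, 0.2296]
tool_rot: [0.0, 0.964, -0.265, 0.001]
contact_force: [1.8, -2.2, -1.2]
gripper_width: 0.235
t 11.1 pos [0.5178 0.0316 0.2296] xang -30.78 zax [ 0.001 -0.001 -1.   ] F [ 1.8 -2.2 -1.2] w 0.23512405807939543 shift [0.0757 0.0114 0.0127] q6 0.45
```

View pics/s10c.png

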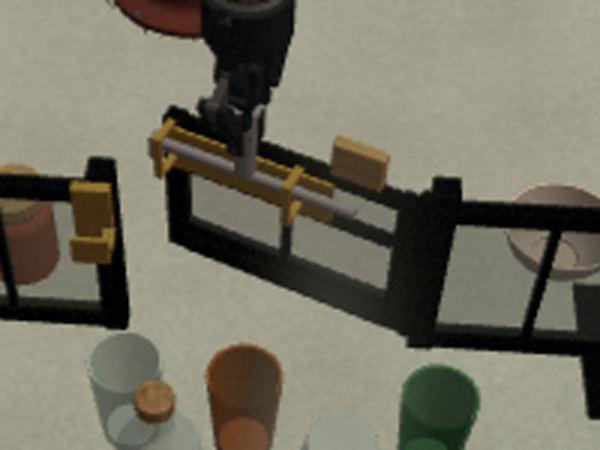

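View pics/d10.png

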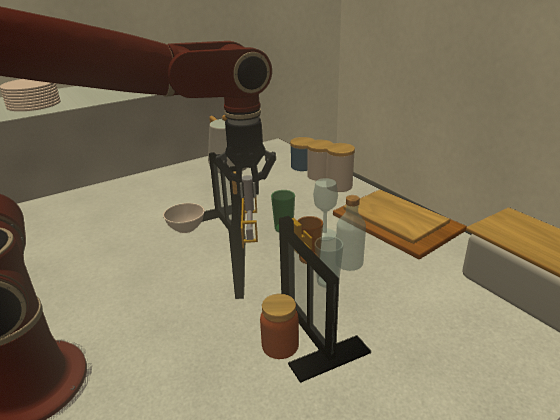

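View pics/w10.png

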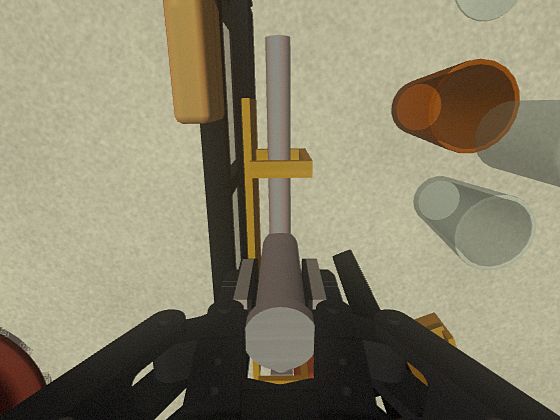

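```bash
python3 - <<'E'
from h import *
sc=camera_info('scene')
a=onz(sc,200+172/3,130+110/3,.2);b=onz(sc,200+141/3,130+186/3,.2)
ya=np.radians(-8);d=a-b;print(a,b,'inward x',d[0]*np.cos(ya)+d[1]*np.sin(ya))
h0=np.array([.5823,.024])+np.array([[np.cos(ya),-np.sin(ya)],[np.sin(ya),np.cos(ya)]])@[-.033,.162]
k=np.array(state()['tool_pos'])[:2]-h0;k0=np.array([.5823,.024])-h0
print(h0,np.linalg.norm(k),np.linalg.norm(k0),np.arctan2(*k[::-1])-np.arctan2(*k0[::-1]))
E
python3 -m inch '0 0 0 0 0 0 1;0 0 0 0 0 0 1;0 0 0 0 0 0 1;0 0 0 0 0 0 1'
python3 -c "
from h import *
totool([.577,-.017,.217])"
```

```text
[ 0.44172744 -0.03150942  0.2       ] [ 0.53698494 -0.06126606  0.2       ] inward x -0.09847178658220376
[0.5721672  0.18901614] 0.16656754553362135 0.1653269488014583 -0.39320144847854865
time: 11.58
tool_pos: [0.5175, 0.0317, 0.2294]
tool_rot: [0.0, 0.964, -0.266, 0.0]
contact_force: [1.6, -1.7, -1.4]
gripper_width: 0.24
t 11.58 pos [0.5175 0.0317 0.2294] xang -30.88 zax [ 0. -0. -1.] F [ 1.6 -1.7 -1.4] w 0.24046640639179423 shift [0.0761 0.0113 0.0124] q6 0.46
```

```bash
python3 -c "
from plant import *
print(job_done())"
```

```text
the job is handed in; nothing more can be done
None
```

I lowered the sash by its wooden handle until it stopped. Then I gripped the bolt's knob, lifted it 15 mm, drew it back about 42 mm, and swung the gate towards the robot. I handed the job in at 11.6 s with the arm still holding the gate ajar by the knob.

**Last checks:**
- **Gate:** it is about 0.39–0.40 rad open. The free edge stands about 98 mm out by the scene camera.
- **Bolt:** the last picture shows the nose clear of the keeper. The knob is still gripped (opening about 20 mm), and the wrist carries only about 3 N.
- **Sash:** it looked fully down in the pictures. At its stop the height held at 0.207 m while the push rose to about 14 N. That is about 2 mm above my nominal 0.205 m, probably because I gripped the handle slightly higher than planned.
- **Other things:** the glasses, jar and bowl I could see stood where they were at the start. I judged this by eye and did not measure it.

No check failed.

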